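# Bleed the steam, then hold the espresso lever at pre-infusion

### The job

The lever espresso machine is hot, with its portafilter locked in and a cup waiting under the spouts. First bleed off the false boiler pressure: press the flat steam paddle on the right of the machine's front down to its stop, keep it down for about a second and let it spring up again. Then take the group's wooden lever, pull it down against its spring until it lies level, with the line on its pin head meeting the level line on the housing (not on down to its stop), and finish with the gripper still holding it there for pre-infusion; leave the cup under the spouts and all the other things where they stand.

Things in the scene. Friction and masses are not known exactly. Their poses are not given: they have to be found in the camera images.
- machine: steel espresso machine, fixed; origin on the worktop under the group's axis, x to its back, y to the left as seen from its front, front (-x) to the robot. In mm: housing x 45 to 200, y +-110, to z 255, cups on top to 310; tray x -90 to 45, grille z 35; spouts end at z 97; portafilter handle under the lever to x -143, z 148; hot-water knob (not needed) y 90; steam paddle y -100, wand below
- lever_pivot (a point): centre of the lever's hinge pin, 215 mm above the worktop on the group's axis (machine x 0, y 0). The pin runs along the machine's y axis between two cheek plates, 60 mm apart over their outsides, that reach 30 mm round the pin. Behind and above hangs a wall cabinet: its front at world x 0.60 (door knobs farther out), underside at z 0.47; lean the tool so that the wrist keeps towards the robot
- lever (a joint): lever angle, rad. 0 = rest, the lever rising 0.80 rad above level towards the machine's front; grows as it is pulled down. At 0.80 it is level and the dark line on its pin head meets the dark line on the cheek plate (the mark); the stop is at 1.15. A spring returns it to 0: at the grip point it pulls about 3 N at rest, 11 N at the mark
- lever_grip (a point): point on the axis of the lever's round wooden handle, 120 mm from the pivot, moving with the lever. The handle is 26 mm thick from 74 to 128 mm from the pivot and flares to 30 mm near its end at 144 mm. Gripped from above with the fingers closing along the machine's y axis, it turns between the pads
- paddle (a joint): steam paddle angle, rad. 0 = up at rest (it rises 0.20 rad above level towards the front), 0.32 = down at its stop. A spring returns it; at the press point it takes about 2 N to start and 7 N to reach the stop
- paddle_press (a point): middle of the upper face of the paddle's black pad (44 mm front to back, 30 mm wide, 9 mm thick), moving with it; at rest 232 mm above the worktop, 67 mm in front of the group's axis and 100 mm to its right (machine y -100). The hinge runs along y 50 mm behind it; it goes down 16 mm to the stop. Press from above with closed fingertips
- cup: loose white espresso cup, 62 mm wide, 52 mm tall, standing on the drip tray's grille under the spouts; origin at the centre of its foot
- milk_jug: bystander to leave alone: steel milk jug, 74 mm wide, 88 mm tall, with a side handle, standing right of the machine; origin at the centre of its underside
- tamper: bystander to leave alone: coffee tamper, dark metal, round, 56 mm wide, 72 mm tall, standing near the front edge right of the machine; origin at the centre of its underside
- mug_a: bystander to leave alone: white mug with a handle, 85 x 115 x 88 mm, right of the machine towards the back; origin at the centre of its underside
- honey_jar: bystander to leave alone: honey jar, 63 mm wide, 94 mm tall, left of the machine; origin at the centre of its underside
- tomato: bystander to leave alone: tomato, 65 mm, on the chopping board at the right; origin at the centre of its underside
- lemon: bystander to leave alone: lemon, 78 x 55 x 56 mm, on the chopping board at the right; origin at the centre of its underside
- garlic: bystander to leave alone: garlic bulb, 60 mm, on the chopping board at the right; origin at the centre of its underside
Not all that is in view belongs to the job. Leave any purple or turquoise look-alike of the cup alone.

How it is judged (in metres and radians):
On the way, in this order (a step that is already met when the one before it is completed fails the run):
1. the steam paddle is pressed down to its stop and kept there for over half a second, the lever still at rest (value of joint paddle above 0.275 rad and value of joint lever below 0.12 rad), for 0.6 s.
2. the steam paddle has sprung up again and is left alone, the lever still at rest (value of joint paddle below 0.06 rad and value of joint lever below 0.12 rad and contact force between the fingers and paddle below 0.5 N), for 0.2 s.
3. the lever is pulled down level, to the mark, and held there by the gripper (value of joint lever between 0.7 and 0.9 rad and contact force between the fingers and lever above 2 N and value of joint paddle below 0.06 rad), for 1 s.
At the end, for the whole second after the job is handed in: lever held still at its mark (within 0.10 rad of 0.80), at least 2 N between fingers and lever; steam paddle up (under 0.06 rad); cup upright on the tray within 25 mm of the group axis in x and in y; the seven bystanders within 30 mm of where they stood (all of step 3 and velocity of joint lever between -0.05 and 0.05 rad/s and x of cup in the frame of machine between -0.025 and 0.025 m and y of cup in the frame of machine between -0.025 and 0.025 m and angle between cup's own z axis and vertical below 0.15 rad and contact force between cup and lever below 0.2 N and distance of each of milk_jug, tamper, mug_a, honey_jar, tomato, lemon, garlic from where it was at the start of the episode below 0.03 m); the arm keeps its last pose, push and grip.
It fails at once if the lever is run down onto its stop (value of joint lever above 1.08 rad).
It fails at once if the cup is knocked over or off its place (angle between cup's own z axis and vertical above 0.5 rad or distance of cup from where it was at the start of the episode above 0.04 m).
It fails at once if a bystander is knocked away (distance of any of milk_jug, tamper, mug_a, honey_jar, tomato, lemon, garlic from where it was at the start of the episode above 0.04 m).
It also fails if it takes over 51 s, if anything falls off the work surface, if the arm or the gripper's body presses on something with over 40 N, if the wrist force passes 120 N, or if a joint passes its speed limit or range.

### The arm

A 7-joint arm with a two-finger parallel gripper is mounted at the origin on a cart in front of the work surface, level with it; the furniture and walls round the work are solid. World frame = base frame: x ahead of the robot, y to its left, z up, the work surface at z = 0. Lengths are in mm, angles in rad, forces in N, time in s.
With the tool pointing down it reaches from about 425 to 800 mm from the base axis. Payload 8.3 kg.
Tool frame: the origin (TCP) lies on the front face of the gripper's body, between the roots of the fingers; the fingertips stand 73 mm ahead of it and the grasp point (between the pads) lies 54 mm ahead of it (env.tip_extent is the distance from the TCP to the fingertips, in mm); z points along the fingers, y is the line along which they close (so a half turn about z gives the same grasp; the last joint's range is limited). The gripper opens to 85 mm and grips with 20 to 120 N. Pads are 22 mm wide; open, the fingers measure 114 mm over their backs; the gripper's body (76 mm by 85 mm) begins 54 mm behind the grasp point. The pads swing forward as they close: fully open they stand 13 mm farther back than shut.
Start: joints at [1.284, 0.383, 0.016, 1.37, -0.006, 1.388, -0.046], TCP at [138.747, -609.391, 303.879] pointing down, gripper open.
Joint ranges: [-2.95, 2.95], [-0.25, 2.06], [-1.52, 1.56], [0.18, 2.33], [-1.44, 4.58], [0.02, 2.06], [-3.01, 3.01]. Speed limits (rad/s): [2.39, 2.39, 3.01, 3.01, 3.14, 3.14, 3.14].

### API

Orientations are given as a unit quaternion [x, y, z, w].
In Python, from rig import readout, cams, env gives the robot as it stands.
- The arm moves only by the shell command python3 -m pendant 'ROWS' [OPENING]. ROWS is a JSON object whose one key "series" holds a list of rows, each a list of 2 entries, a list of its own where there are three numbers: the shift along the tool's x, y, z in m, then the turn about the tool's z in rad. A call has 1 to 10 rows; each row is the pose to reach, as a shift and turn from the pose commanded when the call began, along the tool's axes at that moment; what a row does not reach only later rows make up. A row lasts 1/8 s, in which the tool goes at most 62.5 mm and 10.7 degrees, less where a joint would pass 70% of its speed; a pose out of reach is approached as far as the arm can. A call with a gripper value outside its range is refused whole. OPENING is the finger opening in m, from 0 to 0.0854, set as the call begins (- or left out, the last holds). The fingers move at their own pace and stop on an object; the grip force is fixed at half the most. Time passes only in rows, so rows that repeat a pose let the fingers close. It gives the time, the measured TCP pose, the force, the opening and the grip force at its end, in the units of the state.
- readout.observe(): the state, without advancing time (a new reading comes with each control period).
- cams.snapshot(name): name is "side" or "top" or "wrist"; returns a dict with "image" (420x560x3 uint8, red, green, blue), "intrinsics" (3x3 intrinsics, pixels), "R" (3x3) and "t" (3): a world point X has camera coordinates R X + t. Camera axes: x right, y down, z forward; pixel columns grow to the right and rows downward; lengths in mm; the calibration is good to about 2 mm. A picture is of the moment at which its call begins. There is no depth.
- env.job_done(): hands the job in; it is judged then, once.
Trained networks look in a picture, given as the dict that the camera call returned (one of the last four; its "shot" number tells which), for a name from the list of things; names that differ only in an ending like _2 or _b are one class to them, and where a whole thing is asked for, a point or a joint stands for the part that bears it (a point fixed in the world has none). Each returns a list of dicts, best first, with "confidence" (0 to 1); they miss things now and then, are a little off and sometimes report something else, mostly with a low value. They report only what shows in the picture. A call takes as long as a camera call. They do not tell look-alikes from the thing itself.
- cams.find_in(picture, target): "rect" ([left, top, right, bottom] in pixels, round what is visible of it).
- cams.pinpoint(picture, target): "position" ([row, column] in pixels: a listed point, or the origin of a listed thing).
The state is a dict: "time_s": time; "joint_positions": joint angles; "qvel": joint speeds; "joint_efforts": joint torques, N m; "tool_pos": TCP position; "orientation": TCP orientation; "force": force on the tool from outside, world axes, zero at the start; "moment": the same for the moment, N m; "finger_gap": finger opening in mm; "finger_force": force on a finger pad.
Only numpy, scipy, OpenCV 4.12 (cv2) and the standard library are available. Lean on these libraries where they do the work, as an engineer would, in place of code of your own. Each camera call takes 0.05 s, during which the arm holds its last target. There are 200 camera calls.

## Working session

There is one attempt and no reset: what is moved stays moved. The work goes in short steps, Python scripts to look and compute and a shell command to move; the robot and the scene stay as the last step left them, time stands still between calls to the robot, and variables do not carry over. Pictures are saved under pics/ and viewed, at most 10 in all, crops included, and the job is handed in when it is done.

```bash
ls; mkdir -p pics; cat > h.py <<'E'
import numpy as np, cv2
from rig import readout, cams, env
from scipy.spatial.transform import Rotation as Ro
def ray(p,rc):
    K=np.array(p["intrinsics"]);R=np.array(p["R"]);t=np.array(p["t"])
    d=R.T@np.linalg.solve(K,[rc[1],rc[0],1.]);return -R.T@t,d/np.linalg.norm(d)
def tri(rs):
    A=sum(np.eye(3)-np.outer(d,d) for _,d in rs);b=sum((np.eye(3)-np.outer(d,d))@o for o,d in rs)
    X=np.linalg.solve(A,b);return X,[np.linalg.norm(np.cross(d,X-o)) for o,d in rs]
def proj(p,X):
    c=np.array(p["R"])@X+np.array(p["t"]);u=np.array(p["intrinsics"])@c;return u[1]/u[2],u[0]/u[2]
def save(p,n): cv2.imwrite("pics/"+n,cv2.cvtColor(p["image"],cv2.COLOR_RGB2BGR))
E
python3 - <<'E'
from h import *
np.set_printoptions(precision=3,suppress=True)
S={n:cams.snapshot(n) for n in("side","top")}
for n in S: save(S[n],n+"0.png")
for t in["machine","lever_pivot","lever_grip","paddle_press","cup","milk_jug","tamper","mug_a","honey_jar"]:
    r=[]
    for n in S:
        o=cams.pinpoint(S[n],t);print(t,n,[(np.round(x["position"]),round(x["confidence"],2)) for x in o[:3]])
        if o:r.append(ray(S[n],o[0]["position"]))
    if len(r)==2:print("   ",*tri(r))
s=readout.observe();print(s)
for n in S: print(n,-np.array(S[n]["R"]).T@S[n]["t"],S[n]["R"][2])
E
```

```text
pics
machine side [(array([233., 284.]), 0.81)]
machine top [(array([195., 243.]), 0.75)]
    [574.601  62.291  -6.295] [np.float64(3.1308603114818396), np.float64(3.130860311481712)]
lever_pivot side [(array([178., 284.]), 0.65)]
lever_pivot top [(array([179., 238.]), 0.79)]
    [574.931  61.673 214.162] [np.float64(1.5244130904749196), np.float64(1.5244130904750937)]
lever_grip side [(array([156., 261.]), 0.79), (array([221., 283.]), 0.37)]
lever_grip top [(array([198., 229.]), 0.81)]
    [493.057  71.033 302.286] [np.float64(0.2185473302257951), np.float64(0.2185473302257262)]
paddle_press side [(array([187., 272.]), 0.44)]
paddle_press top [(array([205., 265.]), 0.74)]
    [490.065 -29.836 230.731] [np.float64(5.154041625317473), np.float64(5.154041625317537)]
cup side [(array([262., 300.]), 0.58), (array([222., 285.]), 0.54)]
cup top [(array([214., 306.]), 0.84), (array([215., 188.]), 0.82)]
    [ 518.382 -162.166    7.984] [np.float64(4.62594068526931), np.float64(4.6259406852692635)]
milk_jug side [(array([284., 312.]), 0.87)]
milk_jug top [(array([220., 340.]), 0.58)]
    [ 4
[... 464 characters left out ...]
289767105803)]
honey_jar side []
honey_jar top [(array([191., 136.]), 0.85)]
{'time_s': 1.0, 'joint_positions': array([ 1.284,  0.383,  0.016,  1.37 , -0.006,  1.388, -0.047]), 'qvel': array([ 0.001, -0.   , -0.001,  0.001,  0.   , -0.   ,  0.   ]), 'joint_efforts': array([  0.   , -62.736,   0.843, -37.209,   0.017,   0.003,   0.   ]), 'tool_pos': array([ 138.741, -609.396,  303.892]), 'orientation': array([ 0.994,  0.112,  0.   , -0.   ]), 'force': array([ 0.52 ,  0.07 , -0.318]), 'moment': array([ 0.013,  0.076, -0.026]), 'finger_force': 0.0, 'finger_gap': 85.06211507105934}
side [  -68.9   -1194.404   756.805] [ 0.406  0.813 -0.417]
top [ 144.026 -104.212 1780.262] [ 0.208  0.014 -0.978]
```

```bash
python3 - <<'E'
import cv2,numpy as np
a=cv2.imread("pics/side0.png")[100:310,180:400];b=cv2.imread("pics/top0.png")[90:300,120:400]
cv2.imwrite("pics/c0.png",cv2.resize(np.hstack([a,b]),(800,336),interpolation=cv2.INTER_CUBIC))
E
```

```text
(no output)
```

View pics/c0.png

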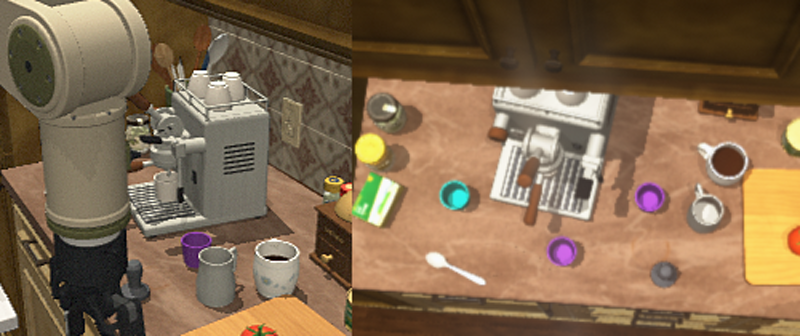

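```bash
python3 -m pendant '{"series":[[[0,0,-0.03],0.1],[[0.03,-0.03,-0.055],0.2],[[0.07,-0.07,-0.06],0.3],[[0.11,-0.11,-0.06],0.339],[[0.15,-0.13,-0.06],0.339],[[0.15,-0.13,-0.06],0.339]]}' 0
```

```text
time_s: 1.75
tool_pos: [259.7, -446.5, 364.5]
orientation: [0.999, -0.054, 0.001, -0.0]
force: [-0.7, -0.5, 0.5]
finger_gap: 0.1
finger_force: 0.0
```

The crop shows the machine between its look-alikes. Its wooden lever is at about (525,170), the black paddle pad at (585,188), and only purple and turquoise cups stand outside it, so this matches the measurements.

```bash
python3 -m pendant '{"series":[[[0.04,-0.03,0],0],[[0.08,-0.08,0],0],[[0.11,-0.13,0],0],[[0.13,-0.18,0],0],[[0.14,-0.23,0],0],[[0.14,-0.28,0],0],[[0.14,-0.30,0],0],[[0.14,-0.30,0],0]]}' 0
cat > m.py <<'E'
from h import *
np.set_printoptions(precision=3,suppress=True)
import sys
def meas(names,tag):
    S={n:cams.snapshot(n) for n in("side","top","wrist")}
    for n in S: save(S[n],n+tag+".png")
    s=readout.observe();R=Ro.from_quat(s["orientation"]).as_matrix();T=np.array(s["tool_pos"])
    print("T",T,"R",R.ravel(),"f",s["force"],"ff",s["finger_force"])
    for t in names:
        r=[]
        for n in S:
            o=cams.pinpoint(S[n],t);print(t,n,[(np.round(x["position"]),round(x["confidence"],2)) for x in o[:2]])
            if o:r.append(ray(S[n],o[0]["position"]))
        if len(r)>1:
            X,e=tri(r);print("   ",X,np.array(e),"tool frame:",R.T@(X-T))
if __name__=="__main__": meas(sys.argv[2:],sys.argv[1])
E
python3 m.py 1 lever_pivot lever_grip paddle_press
```

```text
time_s: 2.75
tool_pos: [429.9, -166.8, 364.2]
orientation: [0.998, -0.056, 0.0, 0.0]
force: [-0.2, -0.7, 0.1]
finger_gap: 0.2
finger_force: 0.0
T [ 429.301 -169.299  363.844] R [ 0.993 -0.117 -0.    -0.117 -0.993 -0.    -0.     0.    -1.   ] f [ 1.    -0.736 -0.119] ff 0.0
lever_pivot side [(array([178., 281.]), 0.72)]
lever_pivot top [(array([180., 240.]), 0.75), (array([263., 314.]), 0.16)]
lever_pivot wrist []
    [566.329  55.692 216.906] [6.525 6.525] tool frame: [ 109.663 -239.571  146.861]
lever_grip side [(array([158., 263.]), 0.56)]
lever_grip top [(array([199., 228.]), 0.93)]
lever_grip wrist []
    [496.614  74.731 295.901] [5.51 5.51] tool frame: [  38.184 -250.267   67.872]
paddle_press side [(array([185., 274.]), 0.49)]
paddle_press top [(array([209., 267.]), 0.61)]
paddle_press wrist [(array([158.,  35.]), 0.71)]
    [486.431 -34.784 236.421] [0.855 4.937 5.062] tool frame: [  40.947 -140.329  127.38 ]
```

```bash
python3 -m pendant '{"series":[[[0.02,-0.04,0],0],[[0.02,-0.08,0],0],[[0.02,-0.09,0],0],[[0.02,-0.09,0],0]]}' 0
python3 m.py 2 lever_pivot lever_grip paddle_press
```

```text
time_s: 3.85
tool_pos: [459.9, -80.2, 364.0]
orientation: [0.998, -0.057, 0.0, 0.0]
force: [0.8, -0.6, 0.5]
finger_gap: -0.4
finger_force: 0.0
T [459.675 -81.88  363.843] R [ 0.993 -0.117 -0.    -0.117 -0.993 -0.    -0.     0.    -1.   ] f [-0.365  0.472  0.187] ff 0.0
lever_pivot side [(array([179., 284.]), 0.76), (array([232., 286.]), 0.24)]
lever_pivot top [(array([179., 239.]), 0.84)]
lever_pivot wrist [(array([70., 23.]), 0.88)]
    [573.29   57.85  212.692] [1.419 2.096 2.132] tool frame: [  96.475 -152.137  151.084]
lever_grip side [(array([157., 263.]), 0.56), (array([280., 314.]), 0.17)]
lever_grip top [(array([199., 228.]), 0.87)]
lever_grip wrist []
    [496.018  75.114 297.092] [4.889 4.889] tool frame: [  17.699 -160.195   66.693]
paddle_press side [(array([187., 272.]), 0.42)]
paddle_press top []
paddle_press wrist [(array([189., 188.]), 0.83)]
    [487.056 -26.143 226.242] [3.958 3.958] tool frame: [ 20.679 -58.61  137.577]
```

View pics/wrist2.png

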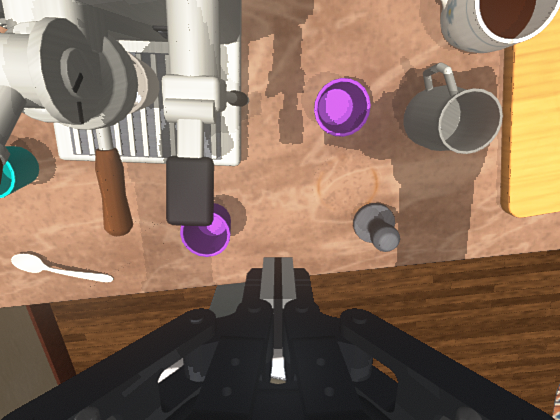

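The wrist view shows the black pad centred near row 190, column 190, as the network reports. The lever hinge is at the left edge, and a purple cup stands in front of the pad, low down.

```bash
python3 - <<'E'
from h import *
p=cams.snapshot("wrist");s=readout.observe();R=Ro.from_quat(s["orientation"]).as_matrix();T=np.array(s["tool_pos"])
for rc,z in[((190,190),232),((189,188),232),((70,23),215)]:
    o,d=ray(p,rc);X=o+d*(z-o[2])/d[2];print(X,R.T@(X-T))
print(o)
E
```

```text
[490.89429841 -30.11079109 232.        ] [ 24.99643985 -53.45950125 131.95698246]
[491.66682624 -29.00547348 232.        ] [ 25.6367761  -54.64630186 131.95716576]
[572.19338942  60.41680475 215.        ] [  95.34787112 -152.73132753  148.97369284]
[537.50429498 -89.97975    433.78514847]
```

```bash
python3 -m pendant '{"series":[[[0.012,-0.027,0],0],[[0.025,-0.054,0],0],[[0.025,-0.054,0.02],0],[[0.025,-0.054,0.04],0],[[0.025,-0.054,0.05],0],[[0.025,-0.054,0.05],0]]}' 0
python3 m.py 3 paddle_press
```

```text
time_s: 5.25
tool_pos: [490.7, -29.7, 313.6]
orientation: [0.998, -0.058, -0.001, -0.0]
force: [-0.0, -0.8, -0.2]
finger_gap: -0.3
finger_force: 0.0
T [491.284 -29.586 314.808] R [ 0.993 -0.115  0.001 -0.115 -0.993 -0.     0.001 -0.    -1.   ] f [1.008 0.388 0.521] ff 0.0
paddle_press side [(array([187., 272.]), 0.61)]
paddle_press top []
paddle_press wrist [(array([266., 275.]), 0.65)]
    [485.914 -27.545 228.466] [2.161 2.161] tool frame: [-5.689 -1.401 86.334]
```

View pics/wrist3.png

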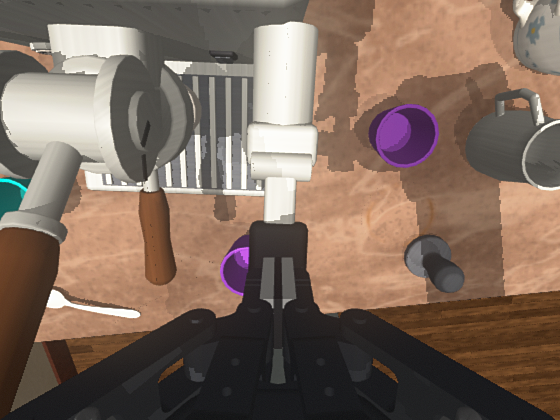

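The pad lies straight under the closed fingertips, at about row 265, column 278. I'll press it now.

```bash
python3 -m pendant '{"series":[[[0,0,0.008],0],[[0,0,0.014],0],[[0,0,0.019],0],[[0,0,0.023],0],[[0,0,0.025],0],[[0,0,0.026],0],[[0,0,0.026],0],[[0,0,0.026],0]]}' 0
python3 -c "
from h import *
s=readout.observe();print(s['tool_pos'],s['force'])"
```

```text
time_s: 6.55
tool_pos: [490.4, -29.3, 289.6]
orientation: [0.998, -0.057, -0.0, 0.0]
force: [-11.9, 1.7, 19.8]
finger_gap: -0.1
finger_force: 10.8
[490.3583074  -29.30501889 289.59801914] [-11.90147039   1.73018832  19.81322218]
```

```bash
python3 -m pendant '{"series":[[[0,0,0.001],0],[[0,0,0.001],0],[[0,0,0.001],0],[[0,0,0.001],0],[[0,0,0.001],0],[[0,0,0.001],0],[[0,0,0.001],0],[[0,0,0.001],0]]}' 0
python3 -c "
from h import *
p=cams.snapshot('wrist');save(p,'w4.png')"
python3 -m pendant '{"series":[[[0,0,-0.008],0],[[0,0,-0.02],0],[[0,0,-0.04],0],[[0,0,-0.07],0],[[0,0,-0.10],0],[[0,0,-0.10],0],[[0,0,-0.10],0]]}' 0
python3 m.py 5 lever_pivot lever_grip paddle_press
```

```text
time_s: 7.55
tool_pos: [490.4, -29.3, 289.3]
orientation: [0.998, -0.058, 0.0, 0.001]
force: [-15.8, 0.0, 26.4]
finger_gap: -0.2
finger_force: 14.1
time_s: 8.48
tool_pos: [490.8, -29.6, 386.2]
orientation: [0.998, -0.058, -0.0, -0.0]
force: [-0.3, -0.3, -0.5]
finger_gap: 0.3
finger_force: 0.0
T [490.617 -29.649 385.82 ] R [ 0.993 -0.115 -0.002 -0.115 -0.993  0.    -0.002 -0.    -1.   ] f [-0.157  0.105  0.141] ff 0.0
lever_pivot side []
lever_pivot top [(array([182., 240.]), 0.89)]
lever_pivot wrist [(array([113., 136.]), 0.76)]
    [567.62   55.539 214.151] [3.952 3.952] tool frame: [ 67.028 -93.459 171.55 ]
lever_grip side [(array([157., 263.]), 0.63), (array([222., 284.]), 0.63)]
lever_grip top []
lever_grip wrist [(array([284.,  85.]), 0.89)]
    [493.799  64.968 304.393] [3.687 3.687] tool frame: [ -7.561 -94.346  81.451]
paddle_press side [(array([188., 273.]), 0.68)]
paddle_press top []
paddle_press wrist [(array([217., 279.]), 0.94)]
    [487.161 -30.627 225.998] [0.3 0.3] tool frame: [ -3.012   1.386 159.828]
```

View pics/w4.png

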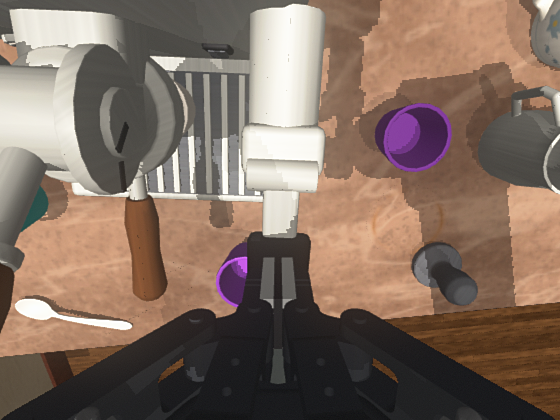

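View pics/wrist5.png

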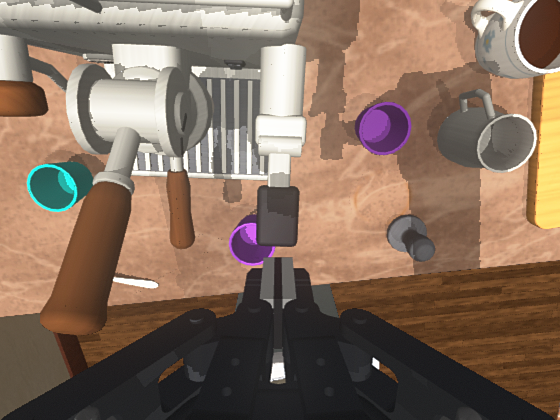

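The pad was pressed flat at its stop, with the forces confirming it, and it has now sprung back up at (217,279). The lever's grip is at about row 284, column 85. Next I'll move above the lever with the gripper open.

```bash
python3 -m pendant '{"series":[[[0,0,-0.03],0],[[-0.01,0,-0.045],0],[[-0.01,-0.03,-0.045],0],[[-0.01,-0.06,-0.045],0],[[-0.01,-0.095,-0.045],0],[[-0.01,-0.095,-0.045],0],[[-0.01,-0.095,-0.045],0]]}' 0.085
python3 m.py 6 lever_pivot lever_grip
python3 - <<'E'
from h import *
p=cams.snapshot("wrist");s=readout.observe();R=Ro.from_quat(s["orientation"]).as_matrix();T=np.array(s["tool_pos"])
for t,z in(("lever_grip",301),("lever_pivot",215)):
  for q in cams.pinpoint(p,t)[:1]:
    o,d=ray(p,q["position"]);X=o+d*(z-o[2])/d[2];print(t,q["position"],X,R.T@(X-T))
E
```

```text
time_s: 9.95
tool_pos: [491.6, 65.4, 431.9]
orientation: [0.998, -0.058, 0.0, 0.0]
force: [0.6, -0.5, -0.6]
finger_gap: 85.1
finger_force: 0.0
T [491.889  64.783 431.942] R [ 0.993 -0.117  0.    -0.117 -0.993 -0.     0.     0.    -1.   ] f [ 0.007  0.761 -0.249] ff 0.0
lever_pivot side [(array([177., 283.]), 0.62)]
lever_pivot top [(array([180., 240.]), 0.7)]
lever_pivot wrist [(array([ 94., 273.]), 0.64)]
    [570.877  57.224 218.156] [3.711 2.455 3.27 ] tool frame: [ 79.299  -1.813 213.797]
lever_grip side [(array([158., 261.]), 0.64)]
lever_grip top [(array([210., 266.]), 0.4)]
lever_grip wrist [(array([233., 268.]), 0.95)]
    [476.337  18.093 306.348] [ 8.702 57.49  54.163] tool frame: [-10.008  48.136 125.613]
lever_grip [231.9, 268.2] [490.01073356  71.2536143  301.        ] [ -2.52971607  -5.187419   130.93647073]
lever_pivot [97.1, 273.7] [571.94874777  58.72162905 215.        ] [ 80.30525016  -2.17221618 216.93743439]
```

View pics/wrist6.png

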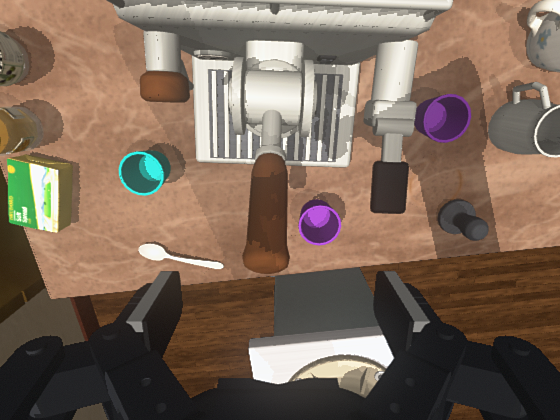

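The wrist view shows the lever centred between the open fingers, with its grip near (232,268). The machine is turned about 0.036 rad clockwise relative to the tool: the grille edge tilts by that much, and the grip–pivot offset agrees. Next I'll align and descend.

```bash
python3 -m pendant '{"series":[[[-0.002,-0.005,0.015],0.036],[[-0.002,-0.005,0.03],0.036],[[-0.002,-0.005,0.045],0.036],[[-0.002,-0.005,0.06],0.036],[[-0.002,-0.005,0.072],0.036],[[-0.002,-0.005,0.078],0.036],[[-0.002,-0.005,0.078],0.036]]}' 0.085
python3 -m pendant '{"series":[[[0,0,0],0],[[0,0,0],0],[[0,0,0],0],[[0,0,0],0],[[0,0,0],0],[[0,0,0],0]]}' 0.015
python3 m.py 7
```

```text
time_s: 11.42
tool_pos: [490.4, 71.1, 353.7]
orientation: [0.997, -0.075, -0.0, -0.0]
force: [0.1, 0.4, 0.2]
finger_gap: 85.1
finger_force: 0.0
time_s: 12.18
tool_pos: [490.6, 71.8, 354.4]
orientation: [0.997, -0.075, 0.0, -0.0]
force: [-1.0, 3.7, 6.4]
finger_gap: 25.3
finger_force: 56.6
T [490.575  71.801 354.433] R [ 0.989 -0.15   0.001 -0.15  -0.989  0.001  0.001 -0.001 -1.   ] f [-0.803  4.685  5.803] ff 56.582395320342584
```

View pics/wrist7.png

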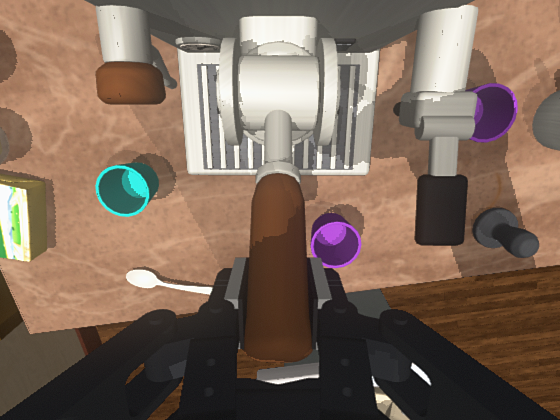

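The handle is squarely between the pads, with a gap of 25.3 mm. I'll pull along the arc to about half way and then check.

```bash
python3 -m pendant '{"series":[[[-0.0042,0,0.0043],0],[[-0.0082,0,0.0088],0],[[-0.012,0,0.0135],0],[[-0.0154,0,0.0183],0],[[-0.0187,0,0.0234],0],[[-0.0217,0,0.0286],0],[[-0.0244,0,0.034],0],[[-0.0269,0,0.0394],0],[[-0.0269,0,0.0394],0],[[-0.0269,0,0.0394],0]]}' 0.015
python3 m.py 8 lever_grip
```

```text
time_s: 13.58
tool_pos: [463.6, 76.0, 315.5]
orientation: [0.997, -0.075, 0.0, -0.0]
force: [-6.2, 4.0, 10.4]
finger_gap: 25.5
finger_force: 55.6
T [463.622  75.984 315.519] R [ 0.989 -0.15   0.    -0.15  -0.989  0.     0.    -0.    -1.   ] f [-5.924  3.062 11.237] ff 55.55056520970538
lever_grip side [(array([166., 256.]), 0.5)]
lever_grip top [(array([207., 267.]), 0.68)]
lever_grip wrist [(array([299., 277.]), 0.87)]
    [469.784  20.969 287.482] [16.734 59.822 53.116] tool frame: [14.313 53.484 28.023]
```

```bash
python3 -m pendant '{"series":[[[-0.0022,0,0.0055],0],[[-0.0041,0,0.0112],0],[[-0.0057,0,0.017],0],[[-0.0071,0,0.0229],0],[[-0.0081,0,0.0288],0],[[-0.0089,0,0.0347],0],[[-0.0094,0,0.0407],0],[[-0.0095,0,0.0467],0],[[-0.0095,0,0.0467],0],[[-0.0095,0,0.0467],0]]}' 0.015
python3 m.py 9 lever_grip
python3 - <<'E'
import cv2,numpy as np
a=cv2.imread("pics/side9.png")[130:250,215:335];b=cv2.imread("pics/wrist9.png")[:,60:480]
cv2.imwrite("pics/c9.png",np.hstack([cv2.resize(a,(400,400),interpolation=cv2.INTER_CUBIC),cv2.resize(b,(400,400))]))
E
```

```text
time_s: 15.12
tool_pos: [453.5, 77.6, 268.3]
orientation: [0.997, -0.075, -0.001, -0.0]
force: [-10.7, 3.5, 12.5]
finger_gap: 24.4
finger_force: 56.4
T [453.465  77.539 268.364] R [ 0.989 -0.149 -0.002 -0.149 -0.989  0.    -0.002  0.    -1.   ] f [-9.567  4.616 12.748] ff 56.37225399965246
lever_grip side [(array([182., 252.]), 0.52)]
lever_grip top []
lever_grip wrist [(array([305., 274.]), 0.76)]
    [455.209  76.514 219.075] [3.377 3.377] tool frame: [ 1.968  0.742 49.286]
```

View pics/c9.png

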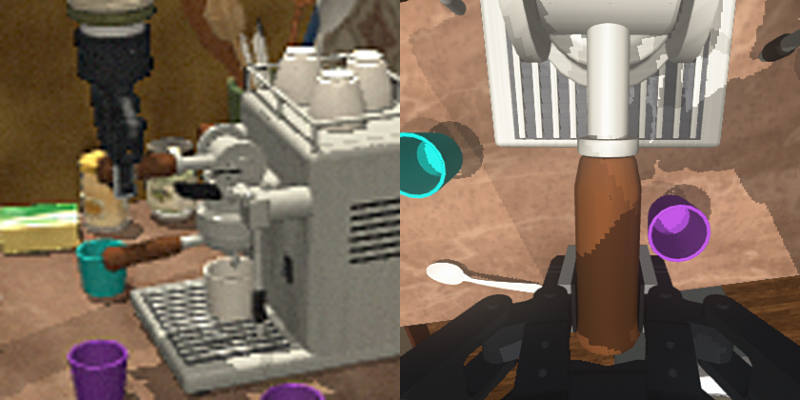

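The handle looks level in the pads and the cup is in place under the spouts. I'll zoom in on the pin mark and the handle slope, and let a second pass.

```bash
python3 -m pendant '{"series":[[[0,0,0],0],[[0,0,0],0],[[0,0,0],0],[[0,0,0],0],[[0,0,0],0],[[0,0,0],0],[[0,0,0],0],[[0,0,0],0],[[0,0,0],0],[[0,0,0],0]]}' 0.015
python3 - <<'E'
from h import *
p=cams.snapshot("side");a=cv2.cvtColor(p["image"],cv2.COLOR_RGB2BGR)
# expected image line of a level lever through pivot / +-0.1 rad
piv=np.array([572.5,59.5,215]);u=np.array([-.989,.15,0])
print("pivot",proj(p,piv))
for d in(-.15,0,.15):print(d,proj(p,piv+74*(np.cos(d)*u+np.sin(d)*np.array([0,0,1]))),proj(p,piv+140*(np.cos(d)*u+np.sin(d)*np.array([0,0,1]))))
cv2.imwrite("pics/c10.png",cv2.resize(a[155:205,235:310],(750,500),interpolation=cv2.INTER_CUBIC))
E
```

```text
time_s: 16.68
tool_pos: [453.5, 77.5, 268.4]
orientation: [0.997, -0.075, -0.001, 0.0]
force: [-10.0, 3.6, 12.6]
finger_gap: 25.0
finger_force: 56.4
pivot (np.float64(177.58874399918685), np.float64(283.9882407539241))
-0.15 (np.float64(183.33957309325933), np.float64(264.0564529129233)) (np.float64(188.57298539637648), np.float64(245.9179789635358))
0 (np.float64(180.3970819918467), np.float64(263.71134144289533)) (np.float64(182.9687008232397), np.float64(245.14361339634627))
0.15 (np.float64(177.3721435521303), np.float64(263.8271695596998)) (np.float64(177.17267509701267), np.float64(245.2607363908027))
```

View pics/c10.png

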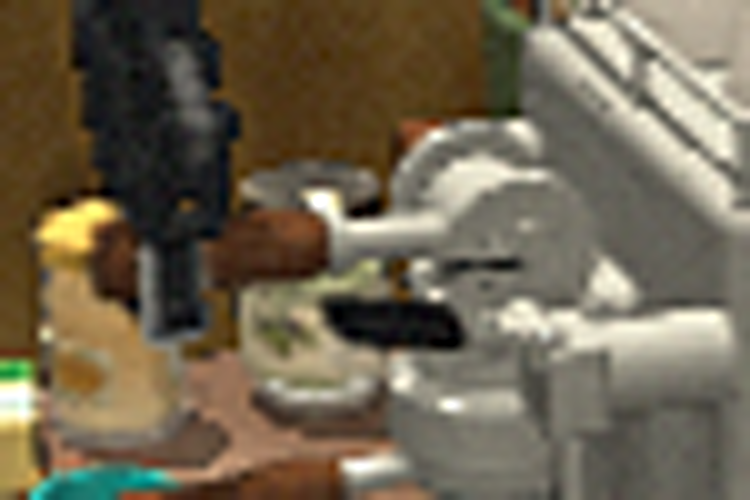

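The pin-head line and the cheek line form one straight line at about (445–520, 265). The handle reads about 0.03 rad above level, so I'll trim it 2 mm down, hold, and hand in.

```bash
python3 -m pendant '{"series":[[[0,0,0.001],0],[[0,0,0.002],0],[[0,0,0.002],0],[[0,0,0.002],0],[[0,0,0.002],0],[[0,0,0.002],0],[[0,0,0.002],0],[[0,0,0.002],0],[[0,0,0.002],0],[[0,0,0.002],0]]}' 0.015
python3 -c "
from h import *
print(env.job_done())"
```

```text
time_s: 17.98
tool_pos: [453.5, 77.6, 266.4]
orientation: [0.997, -0.075, -0.001, 0.0]
force: [-10.6, 4.9, 13.4]
finger_gap: 24.7
finger_force: 56.5
the job is handed in; nothing more can be done
None
```

I handed the job in at about 18 s, with the steam paddle bled and sprung back up and the gripper holding the lever level at its mark; the cup and bystanders weren't touched, and the hand-in returned no verdict.

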